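# Make up the heat-sink kit

### The arm

A 6-joint arm with a two-finger parallel gripper is mounted at the origin on the work surface. World frame = base frame: x ahead of the robot, y to its left, z up, the work surface at z = 0. Lengths are in m, angles in rad, forces in N, time in s.
With the tool pointing down it reaches from about 0.35 to 0.775 m from the base axis. Payload 7.3 kg.
Tool frame: the origin (TCP) lies at the very end of the fingers, on their centre line; the grasp point (between the pads) lies robot.pinch_z behind it (robot.pinch_z is the distance from the TCP to the grasp point, in m); y points along the fingers, z is the direction in which the jaws open and shut, and the axes are right-handed (so a half turn about y gives the same grasp; the last joint's range is limited). The gripper opens to 92 mm and grips with 3 to 60 N. Pads are 19 mm wide; open, the fingers measure 130 mm over their backs; the gripper's body (75 mm by 190 mm) begins 47 mm behind the grasp point.
Start: joints at [1.15, 0.342, 1.524, -0, 1.275, -0.146], TCP at [0.142, 0.505, 0.227] pointing down, gripper open.
Joint ranges: [-2.53, 2.53], [-0.77, 2.02], [0.04, 2.7], [-1, 4.14], [0.28, 2.66], [-3.11, 3.11]. Speed limits (rad/s): [2.57, 2.57, 3.14, 3.14, 3.14, 3.14].

### API

Orientations are given as [roll, pitch, yaw] about the fixed x, y, z axes, in that order (R = Rz(yaw) Ry(pitch) Rx(roll)).
In Python, from cell import status, viewer, robot gives the robot as it stands. The module is installed in compiled form; this text tells all that it offers.
- The arm moves only by the shell command python3 -m pendant 'ROWS' [FORCE]. ROWS is JSON, a list that holds one entry, the list of rows, each a list of 7 numbers: the shift along the tool's x, y, z in cm, then the turn, a rotation vector about the tool's x, y, z in rad, then the finger opening in cm, from 0 to 9.18. A call has 1 to 20 rows; each row is the pose to reach, as a shift and turn from the pose commanded when the call began, along the tool's axes at that moment; what a row does not reach only later rows make up. A row lasts 1/10 s, in which the tool goes at most 50 mm and 8.59 degrees, less where a joint would pass 70% of its speed; a pose out of reach is approached as far as the arm can. A call with a gripper value outside its range is refused whole. The fingers move at their own pace and stop on an object; FORCE is the grip in N (left out, the last holds). Time passes only in rows, so rows that repeat a pose let the fingers close. It gives the time, the measured TCP pose, the force and the opening at its end, in the units of the state.
- status.observe(): the state, without advancing time (a new reading comes with each control period).
- viewer.read_camera(name): name is "scene" or "top"; returns a dict with "image" (384x512x3 uint8, red, green, blue), "range_z" (384x512 float32, m along the optical axis (not along the pixel's ray), 0 where there is no reading), "fx", "fy", "cx", "cy" (pixels), "camera_from_world" (4x4, takes a point from world to camera coordinates). Camera axes: x right, y up, looking along -z (the intrinsics and any distortion apply to the point x, -y, -z); pixel columns grow to the right and rows downward; lengths in m; the calibration is good to about 2 mm. A picture is of the moment at which its call begins.
- robot.hand_in(): hands the job in, once; it reports no verdict.
The state is a dict: "time": time; "qpos": joint angles; "qvel": joint speeds; "joint_efforts": joint torques, N m; "tool_pos": TCP position; "tool_rot": TCP orientation; "contact_force": force on the tool from outside, world axes, zero at the start; "torque": the same for the moment, N m; "opening": finger opening in m.
Only numpy, scipy, OpenCV 4.12 (cv2) and the standard library are available. Lean on these libraries where they do the work, as an engineer would, in place of code of your own. Each camera call takes 0.05 s, during which the arm holds its last target. There are 200 camera calls.

### The job

Complete the yellow kit tray: it must hold exactly three heat sinks, one lying in each lane (one is there already, the others come from the aluminium stock rack, where the surplus stays), and, in its tin bay, the one tin that is full of screws. The three tins on the blue mat look alike, so lift them to feel which is the heavy one, and leave the two empty tins standing on the mat. Set everything down in the tray rather than dropping it, and leave the other things on the bench alone.

Things in the scene. Friction and masses are not known exactly. Their poses are not given: they have to be found in the camera images.
- kit_tray: yellow kit tray fixed to the bench (place and yaw vary), 72 (x) x 252 (y) mm outside, walls 3 mm, floor top at z 4 mm; origin at the centre of its underside. Tin bay at its -y end (point bay), then three heat-sink lanes side by side towards +y. Walls at both x ends of the lanes rise to z 50 mm, above a heat sink; ribs between lanes to z 10 mm, rims at y -124.5 and 124.5 mm and a 23 mm wide ledge at y -41.5 mm to z 14 mm
- bay (a point): centre of the floor of the tin bay (grey disc), 66 (x) x 70 (y) mm inside, all its walls up to 14 mm above the bench; tray axes
- lane_1 (a point): first (next to the tin bay) lane for a heat sink: centre of its floor, 4 mm above the bench; tray axes. Inside 66 (x) x 49 (y) mm; a heat sink lies with its length along x, and there is no room for fingers at its ends
- lane_2 (a point): middle lane for a heat sink: centre of its floor, 4 mm above the bench; tray axes. Inside 66 (x) x 49 (y) mm; a heat sink lies with its length along x, and there is no room for fingers at its ends
- lane_3 (a point): last (+y end) lane for a heat sink: centre of its floor, 4 mm above the bench; tray axes. Inside 66 (x) x 49 (y) mm; a heat sink lies with its length along x, and there is no room for fingers at its ends
- rack: aluminium stock rack fixed to the bench (place and yaw vary), base 58 (x) x 141 (y) x 4 mm, origin at the centre of its underside; five fins 5 mm thick, 46 mm long in x, up to z 44 mm, form four lanes 29 mm wide, centres at y -51, -17, 17, 51 mm, open at both x ends: a heat sink in it can be gripped only by its two ends, and lifts straight up
- mat: blue mat fixed on the bench, 100 (x) x 270 (y) x 2 mm, on which the three tins stand in a row along its y about 85 mm apart; origin at the centre of its underside
- sink_0: black finned heat sink, a block 58 long (its x) x 26 wide (its y) x 36 mm high, 0.09 kg, all faces flat enough to grip (ends 58 mm apart, sides 26 mm apart); origin at the centre of its underside, z up. This one is already in the middle lane of the kit tray, and counts
- sink_1: black finned heat sink, a block 58 long (its x) x 26 wide (its y) x 36 mm high, 0.09 kg, all faces flat enough to grip (ends 58 mm apart, sides 26 mm apart); origin at the centre of its underside, z up. Starts standing in the stock rack, lane at rack y -51 mm, length along the rack's x
- sink_2: black finned heat sink, a block 58 long (its x) x 26 wide (its y) x 36 mm high, 0.09 kg, all faces flat enough to grip (ends 58 mm apart, sides 26 mm apart); origin at the centre of its underside, z up. Starts standing in the stock rack, lane at rack y -17 mm, length along the rack's x
- sink_3: black finned heat sink, a block 58 long (its x) x 26 wide (its y) x 36 mm high, 0.09 kg, all faces flat enough to grip (ends 58 mm apart, sides 26 mm apart); origin at the centre of its underside, z up. Starts standing in the stock rack, lane at rack y 17 mm, length along the rack's x
- sink_4: black finned heat sink, a block 58 long (its x) x 26 wide (its y) x 36 mm high, 0.09 kg, all faces flat enough to grip (ends 58 mm apart, sides 26 mm apart); origin at the centre of its underside, z up. Starts standing in the stock rack, lane at rack y 51 mm, length along the rack's x
- tin_a: closed round steel tin with a paper band, 54 mm diameter, 46 mm high; origin at the centre of its underside. One of the three tins (which one is not told) is full of screws and weighs 0.3 to 0.45 kg; the other two are empty and weigh 0.06 to 0.1 kg; they look the same, and each starts standing upright on the blue mat
- tin_b: closed round steel tin with a paper band, 54 mm diameter, 46 mm high; origin at the centre of its underside. One of the three tins (which one is not told) is full of screws and weighs 0.3 to 0.45 kg; the other two are empty and weigh 0.06 to 0.1 kg; they look the same, and each starts standing upright on the blue mat
- tin_c: closed round steel tin with a paper band, 54 mm diameter, 46 mm high; origin at the centre of its underside. One of the three tins (which one is not told) is full of screws and weighs 0.3 to 0.45 kg; the other two are empty and weigh 0.06 to 0.1 kg; they look the same, and each starts standing upright on the blue mat
- flux_bottle: bystander: white bottle with a blue cap, 40 mm diameter, 100 mm high, standing; origin at the centre of its underside
- solder_reel: bystander: aluminium solder reel standing on its flange, 56 mm diameter, 38 mm high; origin at the centre of its underside
- screwdriver: bystander: screwdriver with a red handle lying on the bench along its x, 170 mm long, under 35 mm high
- wrench: bystander: steel wrench lying on the bench along its x, 140 mm long, under 20 mm high
- tip_cleaner: bystander: round brass tip cleaner, 72 mm diameter, 36 mm high; origin at the centre of its underside
Not all that is in view belongs to the job. What is shaped like the tin_b but green or red is not meant.

How it is judged:
By the outcome, as a careful person would: the job done as asked, in the order asked, and still so for the second after the job is handed in, with the robot touching nothing.
It also fails if it takes over 72 s, if anything falls off the work surface, if the arm or the gripper's body presses on something with over 40 N, if the wrist force passes 120 N, or if a joint passes its speed limit or range.

## Working session

There is one attempt and no reset: what is moved stays moved. The work goes in short steps, Python scripts to look and compute and a shell command to move; the robot and the scene stay as the last step left them, time stands still between calls to the robot, and variables do not carry over. Pictures are saved under pics/ and viewed, about 8 in all and at most 12, crops included, and the job is handed in when it is done.

```bash
mkdir -p pics; ls; python3 - <<'E'
from cell import status, viewer, robot
import cv2, numpy as np
s=status.observe()
for k,v in s.items(): print(k,np.round(v,4))
print(robot.pinch_z)
for n in("top","scene"):
    c=viewer.read_camera(n); cv2.imwrite(f"pics/{n}0.png",cv2.resize(c["image"][:,:,::-1],(800,600)))
    np.savez(f"{n}0.npz",**c); print(n,c["fx"],c["fy"],c["cx"],c["cy"],np.round(c["camera_from_world"],3).tolist(), [k for k in c])
E
```

```text
pics
time 0.0
qpos [ 1.15    0.3427  1.525  -0.      1.2754 -0.146 ]
qvel [-0.0002  0.0005  0.0016  0.     -0.0002 -0.0006]
joint_efforts [-8.00000e-04 -4.31240e+01 -2.44211e+01  7.17000e-02  5.60000e-02
 -1.00000e-04]
tool_pos [0.1423 0.5049 0.226 ]
tool_rot [-1.5723e+00  2.0000e-04 -2.7480e-01]
contact_force [ 0.2229 -0.1971  0.4367]
torque [0.0217 0.0009 0.0757]
opening 0.0918
0.0188
top 350.79283245238014 350.79283245238014 258.19786351674804 184.29427565123194 [[-0.028, -0.999, 0.031, -0.027], [0.998, -0.026, 0.06, -0.504], [-0.059, 0.033, 0.998, -0.893], [0.0, 0.0, 0.0, 1.0]] ['image', 'range_z', 'fx', 'fy', 'cx', 'cy', 'camera_from_world']
scene 427.1671578886295 427.1671578886295 252.26711839101804 186.59643305482962 [[-0.887, 0.461, 0.021, 0.458], [-0.26, -0.538, 0.802, 0.06], [0.381, 0.706, 0.597, -1.555], [0.0, 0.0, 0.0, 1.0]] ['image', 'range_z', 'fx', 'fy', 'cx', 'cy', 'camera_from_world']
```

View pics/top0.png

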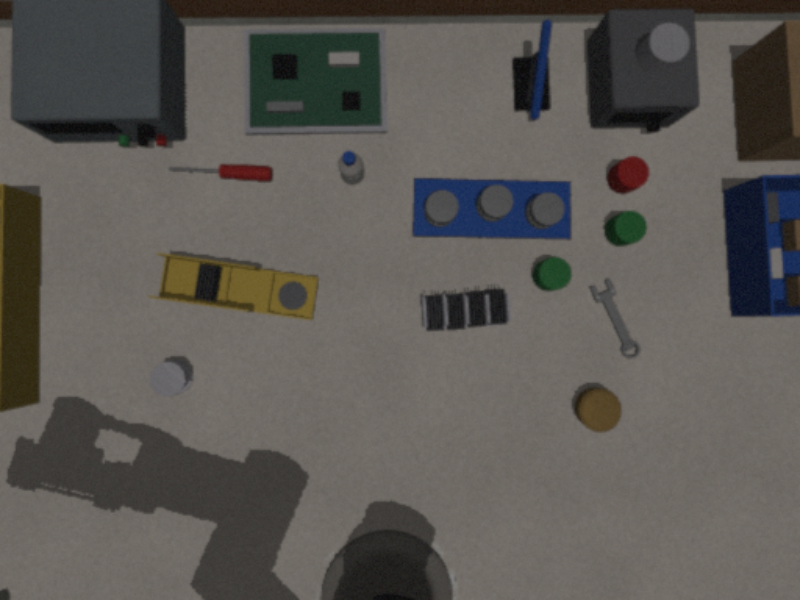

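View pics/scene0.png

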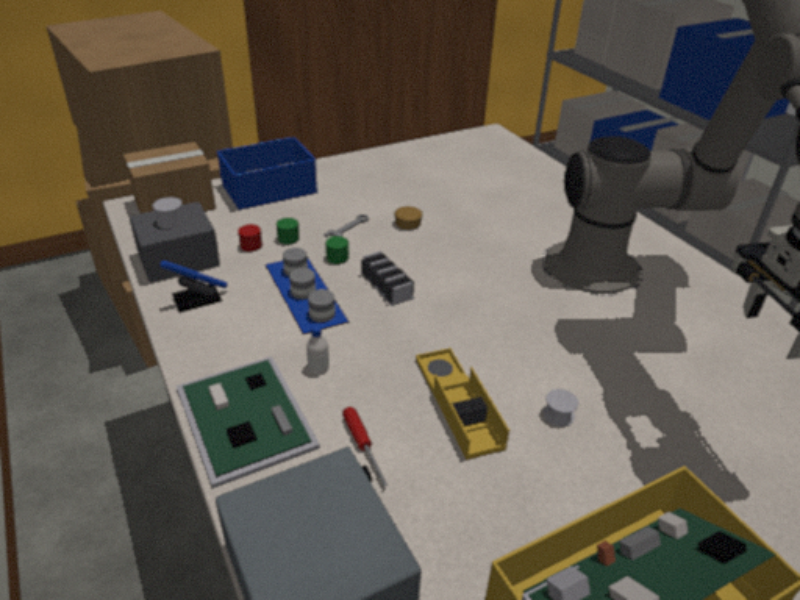

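The top view (800×600) shows the tray at about (240,287), bay to the right with sink_0 at (208,281). The rack is at (465,310), and the mat at (492,208) has tins at (442,208), (495,202) and (546,209). The bottle is at (350,168) and the green/red decoys are right of the mat. Next I'll measure by deprojecting colour and height masks.

```bash
cat > h.py <<'E'
import numpy as np, cv2
from cell import status, viewer, robot
def cloud(c):
    z=np.array(c["range_z"],float); h,w=z.shape; v,u=np.mgrid[:h,:w]
    p=np.stack([(u-c["cx"])/c["fx"]*z,-(v-c["cy"])/c["fy"]*z,-z],-1)
    M=np.array(c["camera_from_world"]); P=(p-M[:3,3])@M[:3,:3]
    P[z==0]=np.nan; return P
def rect(P,m):
    q=P[m][:,:2]*1000; (cx,cy),(w,h),a=cv2.minAreaRect(q.astype(np.float32))
    if w>h: a+=90; w,h=h,w   # short side w = local x, long side = local y
    a=(a+90)%180-90
    return np.round([cx,cy,w,h,a,m.sum()],1)
def biggest(m,k=1):
    n,l,s,_=cv2.connectedComponentsWithStats(m.astype(np.uint8))
    o=1+np.argsort(-s[1:,4])[:k]; return [l==i for i in o]
def roi(u0,v0,u1,v1):
    m=np.zeros((384,512),bool); m[int(v0/1.5625):int(v1/1.5625),int(u0/1.5625):int(u1/1.5625)]=1; return m
E
python3 - <<'E'
from h import *
c=np.load("top0.npz"); P=cloud(c); Z=P[...,2]*1000
hsv=cv2.cvtColor(c["image"],cv2.COLOR_RGB2HSV); H,S,V=[hsv[...,i].astype(int) for i in range(3)]
print("bench z",np.nanpercentile(Z[roi(330,350,400,450)],[5,50,95]))
y=(H>15)&(H<35)&(S>90)&roi(140,240,330,330)
print("tray",rect(P,biggest(y)[0]))
print("tray z>-,floor",rect(P,y&(Z<12)), "walls",rect(P,y&(Z>40)))
print("walls z",np.percentile(Z[y],[1,10,50,90,99]))
d=(V<70)&roi(190,255,230,310)&(Z>30); print("sink0",rect(P,biggest(d)[0]),np.median(Z[d]))
g=(S<60)&roi(270,275,315,315)&(Z<20);print("bay disc",rect(P,biggest(g&(V<150))[0]),np.median(Z[g]))
b=(H>100)&(H<130)&(S>120)&roi(400,170,585,245); print("mat",rect(P,b),np.median(Z[b]))
for r in [(415,180,468,238),(470,175,520,230),(522,180,575,238)]:
    t=(S<70)&roi(*r)&(Z>42); t=biggest(t)[0]; print("tin",rect(P,t),np.median(Z[t]),P[t].mean(0)*1000)
R=roi(410,275,520,340)&(Z>34); R=biggest(R)[0]; print("rack all",rect(P,R),np.percentile(Z[R],[5,50,95]))
k=R&(V<75)
for s in biggest(k,4): print(" sink",rect(P,s),np.median(Z[s]),np.median(P[s],0)*1000)
print(V[roi(420,300,510,320)].reshape(-1,58 if 0 else V[roi(420,300,510,320)].size//12)[6])
for n,r in dict(bottle=(335,145,365,190),reel=(145,355,195,400),green=(530,255,575,295),screwd=(165,160,275,185)).items():
    t=roi(*r)&(Z>8); t=biggest(t)[0]; print(n,rect(P,t),np.nanmax(Z[t]))
E
```

```text
bench z [-2.52650236  0.0409319   2.6518075 ]
tray [ 512.5  235.7   74.1  260.9  -10.5 2311. ]
tray z>-,floor [ 515.4  235.9   74.1  259.   -10.2 1690. ] walls [519.1 276.7  71.6 152.8  -9.6 168. ]
walls z [nan nan nan nan nan]
sink0 [520.2 277.2  28.   57.9  80.9 246. ] 37.79675931045771
bay disc [496.4 144.6  41.8  42.   89.6 235. ] 4.759157373641044
mat [ 632.1 -196.1   93.5  262.9   -4.7 2212. ] nan
tin [ 631.9 -105.8   50.7   51.3  -89.9  344. ] 48.344038442460246 [ 631.92378142 -104.76590367   48.30140377]
tin [ 638.2 -193.    50.6   50.6  -88.7  337. ] 48.478221405969755 [ 638.67615887 -193.62296471   48.3675095 ]
tin [ 625.4 -277.3   51.1   51.1  -64.4  338. ] 48.50111816926529 [ 624.68425275 -276.78830733   48.50580771]
rack all [ 468.1 -189.3   42.9   58.   -88.   274. ] [35.19692867 40.44517897 45.17854887]
 sink [ 468.9 -191.    29.3   56.5  -88.   153. ] 39.63618785364755 [ 468.21775506 -190.68690351   39.63618785]
 sink [ 467.5 -169.7    3.8   53.1  -88.1   28. ] 38.99399791115498 [ 469.94379619 -169.1341749    38.99399791]
[114 100  81 106  97  51  36  34  37  29  36  38  36  40  36  59  89  99
  65  40  31  32  25  26  33  30  36  21  41  72  98  94  54  31  19  31
  30  36  16  32  31  38  53  83  97  64  31  30  35  29  25  25  28  36
  29  45  70 101]
bottle [697.4  39.6  35.7  39.5  14.9 276. ] 103.93676171314632
reel [368.2 337.4  54.1  54.7 -19.6 405. ] 42.80178301176824
green [ 518.7 -285.3   50.9   52.7   -0.8  423. ] 49.532391834419734
screwd [706.3 258.4  25.4 169.3  -4.1 420. ] 30.03899201379945
```

```bash
cat >> h.py <<'E'
def ray(c,u,v,z):
    """pixels -> world xy (mm) on the plane at height z (m)"""
    M=np.array(c["camera_from_world"]); R=M[:3,:3]; o=-R.T@M[:3,3]
    d=np.stack([(u-c["cx"])/c["fx"],-(v-c["cy"])/c["fy"],-np.ones_like(u,float)],-1)@R
    return ((o+d*((z-o[2])/d[...,2])[...,None])[...,:2])*1000
def rrect(c,m,z):
    v,u=np.nonzero(m); q=ray(c,u.astype(float),v.astype(float),z); (cx,cy),(w,h),a=cv2.minAreaRect(q.astype(np.float32))
    if w>h: a+=90; w,h=h,w
    return np.round([cx,cy,w,h,(a+90)%180-90],1), q.mean(0).round(1)
def go(x,y,z,yaw):
    """print tool-frame shift (cm) and turn to reach TCP (mm, rad)"""
    from scipy.spatial.transform import Rotation as Q
    s=status.observe(); R=Q.from_euler("xyz",s["tool_rot"]); T=Q.from_euler("xyz",[-np.pi/2,0,yaw])
    print("shift cm",np.round(R.inv().apply(np.array([x,y,z])/1000-s["tool_pos"])*100,2),"turn",np.round((R.inv()*T).as_rotvec(),3))
E
python3 - <<'E'
from h import *
c=np.load("top0.npz"); im=c["image"]
hsv=cv2.cvtColor(im,cv2.COLOR_RGB2HSV); H,S,V=[hsv[...,i].astype(int) for i in range(3)]
k=(V<62)&roi(415,280,515,335)
cs=[]
for s in biggest(k,4):
    r,m=rrect(c,s,.040); print("sink",r,m,s.sum()); cs.append(m)
cs=np.array(sorted(cs,key=lambda q:q[1])); p=np.polyfit(cs[:,1],cs[:,0],1); print("fit",p,"yaw",-np.arctan(p[0]),"pitch",np.diff(cs,axis=0))
d=(V<62)&roi(190,255,230,310); print("sink0",rrect(c,biggest(d)[0],.040))
y=(H>15)&(H<35)&(S>90)&roi(140,240,330,330)
v,u=np.nonzero(roi(415,280,515,335))
crop=im[int(240/1.5625):int(345/1.5625),int(140/1.5625):int(530/1.5625),::-1]
cv2.imwrite("pics/crop.png",cv2.resize(crop,None,fx=3.2,fy=3.2,interpolation=cv2.INTER_CUBIC))
go(cs[-1][0],cs[-1][1],120,-np.arctan(p[0])-np.pi/2)
E
```

```text
sink [ 467.7 -172.1   57.3   64.4    2.2] [ 468.5 -173.2] 475
sink [ 462.7 -121.9   28.7   56.2  -89. ] [ 462.9 -122.4] 239
sink [463.  -88.2  27.1  55.8 -88.9] [462.4 -88.5] 232
fit [-7.50279257e-02  4.54993925e+02] yaw 0.07488761713516529 pitch [[-5.6 50.8]
 [-0.5 33.9]]
sink0 (array([519.2, 272.5,  37.3,  60.6,  77.9]), array([518.7, 273.1]))
shift cm [ 46.92  10.67 -48.42] turn [1.000e-03 1.221e+00 1.000e-03]
```

View pics/crop.png

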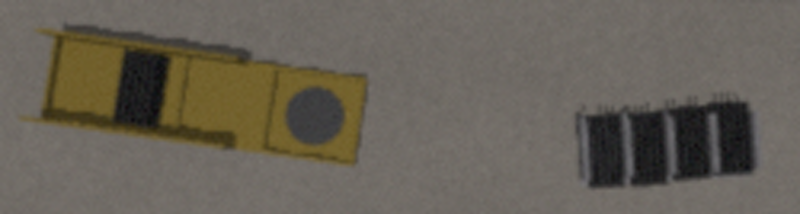

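The crop shows the bay disc at (315,115), sink_0 at (143,88), and four sinks in the rack from (605,149) to (736,137). The rack is yawed by about +0.06 rad. Now moving above the first sink in the rack, on the tray side.

```bash
python3 -m pendant '[[[46.9,0,-48.4,0,1.236,0,9.18],[46.9,0,-48.4,0,1.236,0,9.18],[46.9,0,-48.4,0,1.236,0,9.18],[46.9,0,-48.4,0,1.236,0,9.18],[46.9,0,-48.4,0,1.236,0,9.18],[46.9,0,-48.4,0,1.236,0,9.18],[46.9,0,-48.4,0,1.236,0,9.18],[46.9,0,-48.4,0,1.236,0,9.18],[46.9,0,-48.4,0,1.236,0,9.18],[46.9,0,-48.4,0,1.236,0,9.18],[46.9,0,-48.4,0,1.236,0,9.18],[46.9,0,-48.4,0,1.236,0,9.18],[46.9,10.6,-48.4,0,1.236,0,9.18],[46.9,10.6,-48.4,0,1.236,0,9.18],[46.9,10.6,-48.4,0,1.236,0,9.18],[46.9,10.6,-48.4,0,1.236,0,9.18],[46.9,10.6,-48.4,0,1.236,0,9.18],[46.9,10.6,-48.4,0,1.236,0,9.18]]]' 20; python3 - <<'E'
from h import *
print(status.observe()["contact_force"])
go(462.5,-88.3,10,-1.511)
E
```

```text
time: 1.9
tool_pos: [0.4628, -0.0872, 0.1219]
tool_rot: [-1.569, -0.0, -1.51]
contact_force: [0.1, 0.7, 0.7]
opening: 0.0918
[0.06240054 0.65177759 0.70378354]
shift cm [ 0.1  11.19 -0.06] turn [-0.002  0.001  0.   ]
```

```bash
python3 -m pendant '[[[0.1,4,-0.06,0,0,0,9.18],[0.1,8,-0.06,0,0,0,9.18],[0.1,10.9,-0.06,0,0,0,9.18],[0.1,10.9,-0.06,0,0,0,9.18],[0.1,10.9,-0.06,0,0,0,9.18],[0.1,10.9,-0.06,0,0,0,5.2],[0.1,10.9,-0.06,0,0,0,5.2],[0.1,10.9,-0.06,0,0,0,5.2],[0.1,10.9,-0.06,0,0,0,5.2],[0.1,10.9,-0.06,0,0,0,5.2],[0.1,10.9,-0.06,0,0,0,5.2],[0.1,10.9,-0.06,0,0,0,5.2]]]' 20;  python3 - <<'E'
from h import *
c=viewer.read_camera("scene"); cv2.imwrite("pics/grip1.png",cv2.resize(c["image"][90:270,150:390,::-1],(800,600)))
E
```

```text
time: 3.1
tool_pos: [0.462, -0.0889, 0.0121]
tool_rot: [-1.571, -0.0, -1.511]
contact_force: [-1.6, -1.2, 5.9]
opening: 0.0579
```

View pics/grip1.png

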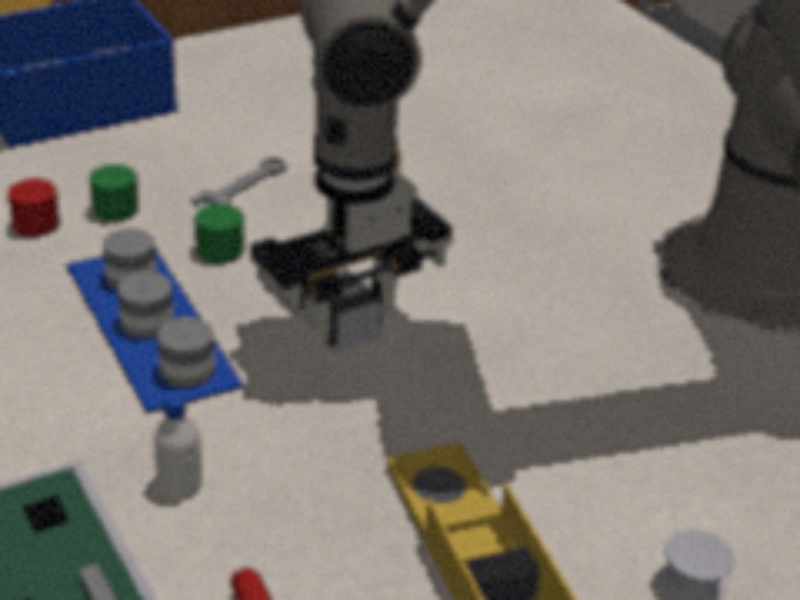

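Opening is 58 mm, so the sink is gripped by its ends. Lifting straight up, then setting it on the bench at about (470,20) to regrasp.

```bash
python3 -m pendant '[[[0,-2,0,0,0,0,5.2],[0,-5,0,0,0,0,5.2],[0,-9,0,0,0,0,5.2],[0,-9,0,0,0,0,5.2],[-5,-9,1.45,0,0.1,0,5.2],[-10.8,-9,1.45,0,0.232,0,5.2],[-10.8,-9,1.45,0,0.232,0,5.2],[-10.8,-9,1.45,0,0.232,0,5.2],[-10.8,-5,1.45,0,0.232,0,5.2],[-10.8,-2,1.45,0,0.232,0,5.2],[-10.8,-1,1.45,0,0.232,0,5.2],[-10.8,0,1.45,0,0.232,0,5.2],[-10.8,0,1.45,0,0.232,0,5.2],[-10.8,0,1.45,0,0.232,0,5.2]]]';  python3 - <<'E'
from h import *
go(470,20,8.2,-1.743)
E
```

```text
time: 4.55
tool_pos: [0.4707, 0.0195, 0.0124]
tool_rot: [-1.569, 0.0, -1.743]
contact_force: [-0.0, 0.1, -0.1]
opening: 0.0578
shift cm [-0.04  0.42 -0.07] turn [-0.001 -0.    -0.   ]
```

```bash
python3 -m pendant '[[[-0.04,0.25,-0.07,0,0,0,5.2],[-0.04,0.42,-0.07,0,0,0,5.2],[-0.04,0.42,-0.07,0,0,0,5.2],[-0.04,0.42,-0.07,0,0,0,9.18],[-0.04,0.42,-0.07,0,0,0,9.18],[-0.04,0.42,-0.07,0,0,0,9.18],[-0.04,0.2,-0.07,0,0,0,9.18],[-0.04,-0.1,-0.07,0,-0.15,0,9.18],[-0.04,-0.1,-0.07,0,-0.3,0,9.18],[-0.04,-0.1,-0.07,0,-1.571,0,9.18],[-0.04,-0.1,-0.07,0,-1.571,0,9.18],[-0.04,-0.1,-0.07,0,-1.571,0,9.18],[-0.04,-0.1,-0.07,0,-1.571,0,9.18],[-0.04,-0.1,-0.07,0,-1.571,0,9.18],[-0.04,-0.1,-0.07,0,-1.571,0,9.18],[-0.04,-0.1,-0.07,0,-1.571,0,9.18],[-0.04,-0.1,-0.07,0,-1.571,0,9.18],[-0.04,-0.1,-0.07,0,-1.571,0,9.18],[-0.04,-0.1,-0.07,0,-1.571,0,9.18],[-0.04,-0.1,-0.07,0,-1.571,0,9.18]]]';  python3 - <<'E'
from h import *
go(470,20,13,-0.172)
E
```

```text
time: 6.55
tool_pos: [0.4694, 0.0204, 0.0128]
tool_rot: [-1.571, -0.0, -0.174]
contact_force: [0.0, 0.4, 0.4]
opening: 0.0917
shift cm [ 0.07 -0.02 -0.03] turn [-0.    -0.002  0.   ]
```

```bash
python3 -m pendant '[[[0.07,0,-0.03,0,0,0,2.2],[0.07,0,-0.03,0,0,0,2.2],[0.07,0,-0.03,0,0,0,2.2],[0.07,0,-0.03,0,0,0,2.2],[0.07,0,-0.03,0,0,0,2.2],[0.07,0,-0.03,0,0,0,2.2],[0.07,0,-0.03,0,0,0,2.2],[0.07,0,-0.03,0,0,0,2.2],[0.07,0,-0.03,0,0,0,2.2],[0.07,0,-0.03,0,0,0,2.2],[0.07,-2,-0.03,0,0,0,2.2],[0.07,-6,-0.03,0,0,0,2.2],[0.07,-11,-0.03,0,0,0,2.2],[0.07,-11,-0.03,0,0,0,2.2]]]' 25;  python3 - <<'E'
from h import *
go(528.7,331,130,-0.172)
E
```

```text
time: 7.95
tool_pos: [0.4736, 0.0196, 0.1282]
tool_rot: [-1.57, -0.011, -0.172]
contact_force: [-0.4, -0.8, -0.8]
opening: 0.0256
shift cm [ 0.12 -0.16 31.62] turn [-0.001  0.     0.011]
```

```bash
python3 -m pendant '[[[0.2,-0.2,31.6,0,0,0,2.2],[0.2,-0.2,31.6,0,0,0,2.2],[0.2,-0.2,31.6,0,0,0,2.2],[0.2,-0.2,31.6,0,0,0,2.2],[0.2,-0.2,31.6,0,0,0,2.2],[0.2,-0.2,31.6,0,0,0,2.2],[0.2,-0.2,31.6,0,0,0,2.2],[0.2,-0.2,31.6,0,0,0,2.2],[0.2,3,31.6,0,0,0,2.2],[0.2,6,31.6,0,0,0,2.2],[0.2,6,31.6,0,0,0,2.2],[0.2,6,31.6,0,0,0,2.2]]]';  python3 - <<'E'
from h import *
go(528.7,331,17.5,-0.172)
for n in("top","scene"):
    c=viewer.read_camera(n); np.savez(n+"1.npz",**c)
    a=(slice(140,220),slice(80,220)) if n=="top" else (slice(190,310),slice(220,380))
    cv2.imwrite(f"pics/{n}1.png",cv2.resize(c["image"][a][:,:,::-1],None,fx=3.75,fy=3.75,interpolation=cv2.INTER_CUBIC))
a=cv2.imread("pics/top1.png");b=cv2.imread("pics/scene1.png"); w=600
cv2.imwrite("pics/both1.png",np.vstack([cv2.resize(a,(525,300)),cv2.resize(b,(525,300))]))
E
```

```text
time: 9.15
tool_pos: [0.5259, 0.33, 0.0627]
tool_rot: [-1.572, 0.001, -0.173]
contact_force: [0.4, 0.4, -0.1]
opening: 0.0259
shift cm [0.26 4.52 0.15] turn [ 0.001 -0.001 -0.001]
```

View pics/scene1.png

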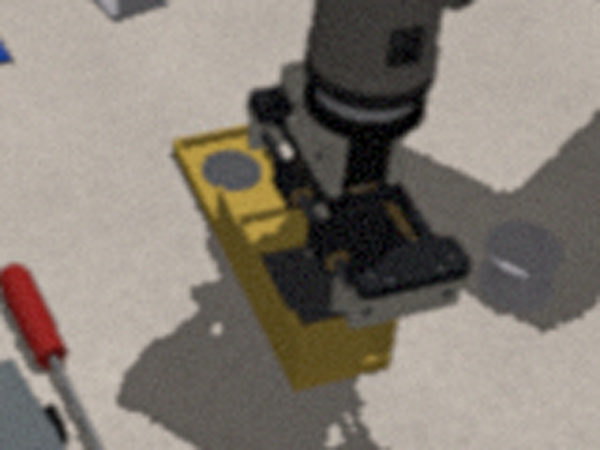

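```bash
python3 -m pendant '[[[0.26,0,0.15,0,0,0,2.2],[0.26,0,0.15,0,0,0,2.2],[0.26,0.8,0.15,0,0,0,2.2],[0.26,1.6,0.15,0,0,0,2.2],[0.26,2.4,0.15,0,0,0,2.2],[0.26,3.2,0.15,0,0,0,2.2],[0.26,3.2,0.15,0,0,0,2.2]]]';  python3 - <<'E'
from h import *
go(528.7,331,17.3,-0.172)
E
```

```text
time: 9.95
tool_pos: [0.5278, 0.3316, 0.0289]
tool_rot: [-1.573, 0.003, -0.172]
contact_force: [-0.4, -0.3, -0.2]
opening: 0.0258
shift cm [ 0.1   1.16 -0.04] turn [ 0.002  0.    -0.003]
```

No contact with the walls. Lowering to the floor gently.

```bash
python3 -m pendant '[[[0.05,0.5,0,0,0,0,2.2],[0.05,0.9,0,0,0,0,2.2],[0.05,1.05,0,0,0,0,2.2],[0.05,1.13,0,0,0,0,2.2],[0.05,1.16,0,0,0,0,2.2],[0.05,1.18,0,0,0,0,2.2]]]'
```

```text
time: 10.55
tool_pos: [0.5294, 0.332, 0.0191]
tool_rot: [-1.57, -0.0, -0.172]
contact_force: [0.5, -0.5, -1.2]
opening: 0.0258
```

```bash
python3 -m pendant '[[[0,0.1,0,0,0,0,2.2],[0,0.15,0,0,0,0,2.2],[0,0.18,0,0,0,0,2.2],[0,0.2,0,0,0,0,2.2],[0,0.2,0,0,0,0,2.2]]]'; 
```

```text
time: 11.05
tool_pos: [0.5293, 0.3319, 0.0169]
tool_rot: [-1.571, 0.0, -0.172]
contact_force: [0.1, 1.0, -1.1]
opening: 0.0257
```

```bash
python3 -m pendant '[[[0,0.05,0,0,0,0,2.2],[0,0.08,0,0,0,0,2.2],[0,0.08,0,0,0,0,2.2],[0,0.08,0,0,0,0,2.2]]]'; 
```

```text
time: 11.45
tool_pos: [0.5294, 0.332, 0.0167]
tool_rot: [-1.571, -0.0, -0.172]
contact_force: [-1.9, -0.3, 5.0]
opening: 0.0259
```

```bash
python3 -m pendant '[[[0,0.0,0,0,0,0,3.4],[0,0,0,0,0,0,3.4],[0,0,0,0,0,0,3.4],[0,-2,0,0,0,0,3.4],[0,-5,0,0,0,0,3.4],[0,-10.3,0,0,0,0,9.18],[0,-10.3,0,0,0,0,9.18],[1.2,-10.3,-45.9,0,1.339,0,9.18],[1.2,-10.3,-45.9,0,1.339,0,9.18],[1.2,-10.3,-45.9,0,1.339,0,9.18],[1.2,-10.3,-45.9,0,1.339,0,9.18],[1.2,-10.3,-45.9,0,1.339,0,9.18],[1.2,-10.3,-45.9,0,1.339,0,9.18],[1.2,-10.3,-45.9,0,1.339,0,9.18],[1.2,-10.3,-45.9,0,1.339,0,9.18],[1.2,-10.3,-45.9,0,1.339,0,9.18],[1.2,-10.3,-45.9,0,1.339,0,9.18],[1.2,-10.3,-45.9,0,1.339,0,9.18],[1.2,-10.3,-45.9,0,1.339,0,9.18]]]';  python3 - <<'E'
from h import *
go(463,-122.2,12,-1.511)
c=viewer.read_camera("top"); np.savez("top2.npz",**c)
P=cloud(c); Z=P[...,2]*1000; V=c["image"].max(-1).astype(int)
d=(V<70)&(Z>30)&(Z<46)&roi(150,240,270,320)
for s in biggest(d,2): print("sink",rect(P,s),np.median(Z[s]))
cv2.imwrite("pics/top2.png",cv2.resize(c["image"][140:230,80:350,::-1],(800,267),interpolation=cv2.INTER_CUBIC))
E
```

```text
time: 13.35
tool_pos: [0.4626, -0.1214, 0.1189]
tool_rot: [-1.571, 0.001, -1.51]
contact_force: [-0.5, 0.6, 0.6]
opening: 0.0916
shift cm [ 0.09 10.69  0.04] turn [ 0.     0.001 -0.001]
sink [530.7 331.2  28.1  57.3  79.6 269. ] 37.52238118581252
sink [519.9 277.   26.9  57.6  79.3 245. ] 37.74806179686712
```

View pics/top2.png

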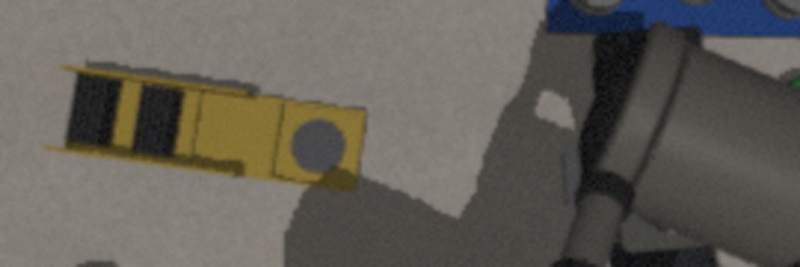

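The picture shows the new sink lying in lane 3 at (95,108) beside sink_0 at (158,120), parallel to it. Now the second rack sink.

```bash
python3 -m pendant '[[[0.1,4,0.04,0,0,0,9.18],[0.1,8,0.04,0,0,0,9.18],[0.1,10.7,0.04,0,0,0,9.18],[0.1,10.7,0.04,0,0,0,9.18],[0.1,10.7,0.04,0,0,0,9.18],[0.1,10.7,0.04,0,0,0,5.2],[0.1,10.7,0.04,0,0,0,5.2],[0.1,10.7,0.04,0,0,0,5.2],[0.1,10.7,0.04,0,0,0,5.2],[0.1,10.7,0.04,0,0,0,5.2],[0.1,10.7,0.04,0,0,0,5.2],[0.1,10.7,0.04,0,0,0,5.2]]]' 20;  python3 - <<'E'
from h import *
go(470,20,12,-1.743)
E
```

```text
time: 14.6
tool_pos: [0.4631, -0.1235, 0.0125]
tool_rot: [-1.571, -0.0, -1.511]
contact_force: [-1.1, 0.5, 5.1]
opening: 0.058
shift cm [-14.28   0.05   1.55] turn [-0.     0.232  0.   ]
```

```bash
python3 -m pendant '[[[0,-2,0,0,0,0,5.2],[0,-5,0,0,0,0,5.2],[0,-9,0,0,0,0,5.2],[0,-9,0,0,0,0,5.2],[-5,-9,1.55,0,0.1,0,5.2],[-10,-9,1.55,0,0.232,0,5.2],[-14.3,-9,1.55,0,0.232,0,5.2],[-14.3,-9,1.55,0,0.232,0,5.2],[-14.3,-9,1.55,0,0.232,0,5.2],[-14.3,-5,1.55,0,0.232,0,5.2],[-14.3,-2,1.55,0,0.232,0,5.2],[-14.3,-1,1.55,0,0.232,0,5.2],[-14.3,0,1.55,0,0.232,0,5.2],[-14.3,0,1.55,0,0.232,0,5.2],[-14.3,0.2,1.55,0,0.232,0,5.2],[-14.3,0.35,1.55,0,0.232,0,5.2],[-14.3,0.35,1.55,0,0.232,0,5.2]]]';  python3 - <<'E'
from h import *
go(470,20,8.4,-1.743)
E
```

```text
time: 16.3
tool_pos: [0.4705, 0.0203, 0.0092]
tool_rot: [-1.569, 0.0, -1.743]
contact_force: [0.3, -0.7, -0.8]
opening: 0.0573
shift cm [ 0.04  0.08 -0.04] turn [-0.001  0.    -0.   ]
```

```bash
python3 -m pendant '[[[0,0.06,0,0,0,0,5.2],[0,0.1,0,0,0,0,5.2],[0,0.1,0,0,0,0,5.2],[0,0.1,0,0,0,0,9.18],[0,0.1,0,0,0,0,9.18],[0,0.1,0,0,0,0,9.18],[0,-0.2,0,0,0,0,9.18],[0,-0.4,0,0,-0.15,0,9.18],[0,-0.4,0,0,-0.3,0,9.18],[0,-0.4,0,0,-1.571,0,9.18],[0,-0.4,0,0,-1.571,0,9.18],[0,-0.4,0,0,-1.571,0,9.18],[0,-0.4,0,0,-1.571,0,9.18],[0,-0.4,0,0,-1.571,0,9.18],[0,-0.4,0,0,-1.571,0,9.18],[0,-0.4,0,0,-1.571,0,9.18],[0,-0.4,0,0,-1.571,0,9.18],[0,-0.4,0,0,-1.571,0,9.18],[0,-0.4,0,0,-1.571,0,9.18],[0,-0.4,0,0,-1.571,0,9.18]]]';  python3 - <<'E'
from h import *
go(470.3,20,13,-0.172)
E
```

```text
time: 18.3
tool_pos: [0.47, 0.0203, 0.0127]
tool_rot: [-1.571, -0.0, -0.174]
contact_force: [0.3, -0.0, 0.7]
opening: 0.0915
shift cm [ 0.03 -0.03 -0.03] turn [-0.    -0.002  0.   ]
```

```bash
python3 -m pendant '[[[0.03,0,0,0,0,0,2.2],[0.03,0,0,0,0,0,2.2],[0.03,0,0,0,0,0,2.2],[0.03,0,0,0,0,0,2.2],[0.03,0,0,0,0,0,2.2],[0.03,0,0,0,0,0,2.2],[0.03,0,0,0,0,0,2.2],[0.03,0,0,0,0,0,2.2],[0.03,0,0,0,0,0,2.2],[0.03,0,0,0,0,0,2.2],[0.03,-2,0,0,0,0,2.2],[0.03,-6,0,0,0,0,2.2],[0.03,-9,0,0,0,0,2.2],[0.03,-9,0,0,0,0,2.2],[0.4,-9,20.7,0,0,0,2.2],[0.4,-9,20.7,0,0,0,2.2],[0.4,-9,20.7,0,0,0,2.2],[0.4,-9,20.7,0,0,0,2.2],[0.4,-9,20.7,0,0,0,2.2],[0.4,-9,20.7,0,0,0,2.2]]]' 25;  python3 - <<'E'
from h import *
go(509.2,222.8,30,-0.172)
E
```

```text
time: 20.3
tool_pos: [0.5085, 0.2248, 0.1012]
tool_rot: [-1.572, 0.002, -0.169]
contact_force: [-0.7, -0.1, -1.7]
opening: 0.0257
shift cm [ 0.11  7.12 -0.18] turn [ 0.001  0.003 -0.002]
```

```bash
python3 -m pendant '[[[0.1,0,-0.1,0,0,0,2.2],[0.1,3,-0.1,0,0,0,2.2],[0.1,4,-0.1,0,0,0,2.2],[0.1,5,-0.1,0,0,0,2.2],[0.1,6,-0.1,0,0,0,2.2],[0.1,7.1,-0.1,0,0,0,2.2],[0.1,7.1,-0.1,0,0,0,2.2],[0.1,7.1,-0.1,0,0,0,2.2]]]';  python3 - <<'E'
from h import *
go(509.2,222.8,17.5,-0.172)
E
```

```text
time: 21.1
tool_pos: [0.5102, 0.2224, 0.0316]
tool_rot: [-1.571, 0.0, -0.172]
contact_force: [0.3, 0.3, -0.9]
opening: 0.0259
shift cm [-0.11  1.41  0.02] turn [-0.  0. -0.]
```

```bash
python3 -m pendant '[[[-0.08,0.6,0,0,0,0,2.2],[-0.08,1.1,0,0,0,0,2.2],[-0.08,1.3,0,0,0,0,2.2],[-0.08,1.4,0,0,0,0,2.2],[-0.08,1.45,0,0,0,0,2.2],[-0.08,1.48,0,0,0,0,2.2],[-0.08,1.5,0,0,0,0,2.2],[-0.08,1.5,0,0,0,0,2.2]]]'
```

```text
time: 21.9
tool_pos: [0.5094, 0.2226, 0.0167]
tool_rot: [-1.571, -0.0, -0.172]
contact_force: [-0.1, -0.1, -1.1]
opening: 0.0258
```

```bash
python3 -m pendant '[[[0,0.03,0,0,0,0,2.2],[0,0.06,0,0,0,0,2.2],[0,0.06,0,0,0,0,2.2]]]'
```

```text
time: 22.2
tool_pos: [0.5095, 0.2226, 0.0166]
tool_rot: [-1.571, -0.0, -0.172]
contact_force: [-2.2, -0.5, 5.4]
opening: 0.026
```

```bash
python3 -m pendant '[[[0,0.0,0,0,0,0,3.4],[0,0,0,0,0,0,3.4],[0,0,0,0,0,0,3.4],[0,-2,0,0,0,0,3.4],[0,-5,0,0,0,0,3.4],[0,-11.3,0,0,0,0,9.18],[0,-11.3,0,0,0,0,9.18],[17.5,-11.3,-30.1,0,1.339,0,9.18],[17.5,-11.3,-30.1,0,1.339,0,9.18],[17.5,-11.3,-30.1,0,1.339,0,9.18],[17.5,-11.3,-30.1,0,1.339,0,9.18],[17.5,-11.3,-30.1,0,1.339,0,9.18],[17.5,-11.3,-30.1,0,1.339,0,9.18],[17.5,-11.3,-30.1,0,1.339,0,9.18],[17.5,-11.3,-30.1,0,1.339,0,9.18],[17.5,-11.3,-30.1,0,1.339,0,9.18],[17.5,-11.3,-30.1,0,1.339,0,9.18],[17.5,-11.3,-30.1,0,1.339,0,9.18],[17.5,-11.3,-30.1,0,1.339,0,9.18]]]';  python3 - <<'E'
from h import *
go(631,-104.5,20,-1.511)
c=viewer.read_camera("top"); np.savez("top3.npz",**c)
P=cloud(c); Z=P[...,2]*1000; V=c["image"].max(-1).astype(int)
d=(V<70)&(Z>30)&(Z<46)&roi(150,240,270,320)
for s in biggest(d,3): print("sink",rect(P,s),np.median(Z[s]))
cv2.imwrite("pics/top3.png",cv2.resize(c["image"][140:230,80:350,::-1],(800,267),interpolation=cv2.INTER_CUBIC))
E
```

```text
time: 24.1
tool_pos: [0.6303, -0.1035, 0.129]
tool_rot: [-1.571, 0.0, -1.507]
contact_force: [-1.0, -0.3, 0.2]
opening: 0.0917
shift cm [ 0.1  10.9   0.06] turn [-0.     0.004 -0.   ]
sink [530.5 330.7  26.3  57.1  80.2 262. ] 37.73371118252497
sink [520.  276.8  26.1  57.6  79.7 239. ] 38.00399995179994
sink [510.7 221.6  26.4  57.4  79.4 212. ] 37.957090282065245
```

View pics/top3.png

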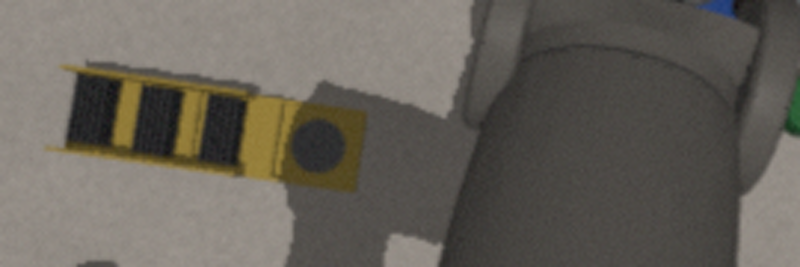

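All three lanes are filled, with sinks at (95,108), (158,120) and (222,131). Now feeling the first tin.

```bash
python3 -m pendant '[[[0.1,4,0.06,0,0,0,9.18],[0.1,8,0.06,0,0,0,9.18],[0.1,10.9,0.06,0,0,0,9.18],[0.1,10.9,0.06,0,0,0,9.18],[0.1,10.9,0.06,0,0,0,9.18],[0.1,10.9,0.06,0,0,0,5],[0.1,10.9,0.06,0,0,0,5],[0.1,10.9,0.06,0,0,0,5],[0.1,10.9,0.06,0,0,0,5],[0.1,10.9,0.06,0,0,0,5],[0.1,10.9,0.06,0,0,0,5],[0.1,10.9,0.06,0,0,0,5],[0.1,10.9,0.06,0,0,0,5]]]' 25; python3 -m pendant '[[[0,-1,0,0,0,0,5],[0,-2,0,0,0,0,5],[0,-2,0,0,0,0,5],[0,-2,0,0,0,0,5],[0,-2,0,0,0,0,5],[0,-2,0,0,0,0,5]]]'; python3 -c "
from h import *
print(status.observe()['contact_force'],status.observe()['joint_efforts'])"
```

```text
time: 25.45
tool_pos: [0.6312, -0.1049, 0.0203]
tool_rot: [-1.57, -0.0, -1.511]
contact_force: [-0.4, -0.2, 3.5]
opening: 0.0534
time: 26.05
tool_pos: [0.6307, -0.1048, 0.0396]
tool_rot: [-1.572, 0.0, -1.511]
contact_force: [0.6, -0.4, -0.3]
opening: 0.0537
[ 0.6139646  -0.36881907 -0.34859356] [ 3.71038608e-03 -5.85626006e+01 -2.09789032e+01  5.44956385e-02
  6.36399630e-02  1.70078113e-05]
```

Only about 0.1 kg, so this tin is empty. Setting it back and moving to the middle tin.

```bash
python3 -m pendant '[[[0,1.2,0,0,0,0,5],[0,1.7,0,0,0,0,5],[0,1.88,0,0,0,0,5],[0,1.95,0,0,0,0,5],[0,1.95,0,0,0,0,5],[0,1.95,0,0,0,0,9.18],[0,1.95,0,0,0,0,9.18],[0,1.95,0,0,0,0,9.18],[0,1.95,0,0,0,0,9.18],[0,0,0,0,0,0,9.18],[0,-4,0,0,0,0,9.18],[0,-5,0,0,0,0,9.18],[4,-5,0.7,0,0,0,9.18],[8.8,-5,1.4,0,0,0,9.18],[8.8,-5,1.4,0,0,0,9.18],[8.8,-5,1.4,0,0,0,9.18],[8.8,-2,1.4,0,0,0,9.18],[8.8,0,1.4,0,0,0,9.18],[8.8,1.95,1.4,0,0,0,9.18],[8.8,1.95,1.4,0,0,0,9.18]]]'; python3 -m pendant '[[[0,0,0,0,0,0,9.18],[0,0,0,0,0,0,5],[0,0,0,0,0,0,5],[0,0,0,0,0,0,5],[0,0,0,0,0,0,5],[0,0,0,0,0,0,5],[0,0,0,0,0,0,5],[0,0,0,0,0,0,5],[0,0,0,0,0,0,5],[0,-1,0,0,0,0,5],[0,-2,0,0,0,0,5],[0,-2,0,0,0,0,5],[0,-2,0,0,0,0,5],[0,-2,0,0,0,0,5],[0,-2,0,0,0,0,5]]]'
```

```text
time: 28.05
tool_pos: [0.648, -0.1894, 0.0171]
tool_rot: [-1.577, 0.003, -1.509]
contact_force: [-0.3, 0.3, 0.2]
opening: 0.0917
time: 29.55
tool_pos: [0.65, -0.1918, 0.0401]
tool_rot: [-1.571, 0.0, -1.511]
contact_force: [0.5, 0.1, -0.9]
opening: 0.0538
```

I mistyped 1.4 mm as 1.4 cm, so the jaws dragged this tin about 11 mm along x on the mat. It's also empty (~1 N), so I'll set it back at its original spot and take the third.

```bash
python3 - <<'E'
from h import *
go(637.7,-193,20.4,-1.511); go(623.7,-276.2,20.4,-1.511)
E
python3 -m pendant '[[[0,0,-1.2,0,0,0,5],[0,0,-1.2,0,0,0,5],[0,1.2,-1.2,0,0,0,5],[0,1.7,-1.2,0,0,0,5],[0,1.9,-1.2,0,0,0,5],[0,1.97,-1.2,0,0,0,5],[0,1.97,-1.2,0,0,0,5],[0,1.97,-1.2,0,0,0,9.18],[0,1.97,-1.2,0,0,0,9.18],[0,1.97,-1.2,0,0,0,9.18],[0,1.97,-1.2,0,0,0,9.18],[0,0,-1.2,0,0,0,9.18],[0,-4,-1.2,0,0,0,9.18],[0,-5,-1.2,0,0,0,9.18]]]'; python3 - <<'E'
from h import *
go(623.7,-276.2,20.4,-1.511)
E
```

```text
shift cm [ 0.05  1.97 -1.23] turn [ 0.001  0.    -0.   ]
shift cm [ 8.27  1.97 -3.13] turn [ 0.001  0.    -0.   ]
time: 30.95
tool_pos: [0.6405, -0.1935, 0.0949]
tool_rot: [-1.564, -0.003, -1.511]
contact_force: [0.6, -1.0, 0.9]
opening: 0.0913
shift cm [ 8.13  7.46 -2.22] turn [-0.006  0.     0.003]
```

```bash
python3 -m pendant '[[[4,0,-1,0,0,0,9.18],[8.2,0,-1.9,0,0,0,9.18],[8.2,0,-1.9,0,0,0,9.18],[8.2,0,-1.9,0,0,0,9.18],[8.2,3,-1.9,0,0,0,9.18],[8.2,5,-1.9,0,0,0,9.18],[8.2,6.95,-1.9,0,0,0,9.18],[8.2,6.95,-1.9,0,0,0,9.18],[8.2,6.95,-1.9,0,0,0,9.18],[8.2,6.95,-1.9,0,0,0,5],[8.2,6.95,-1.9,0,0,0,5],[8.2,6.95,-1.9,0,0,0,5],[8.2,6.95,-1.9,0,0,0,5],[8.2,6.95,-1.9,0,0,0,5],[8.2,6.95,-1.9,0,0,0,5],[8.2,6.95,-1.9,0,0,0,5],[8.2,6.95,-1.9,0,0,0,5]]]' 35;python3 -m pendant '[[[0,-1,0,0,0,0,5],[0,-2,0,0,0,0,5],[0,-2,0,0,0,0,5],[0,-2,0,0,0,0,5],[0,-2,0,0,0,0,5],[0,-2,0,0,0,0,5]]]'; python3 - <<'E'
from h import *
go(495.6,145.2,130,-1.743)
E
```

```text
time: 32.65
tool_pos: [0.6243, -0.2757, 0.0212]
tool_rot: [-1.571, -0.0, -1.511]
contact_force: [-0.1, -0.2, 1.4]
opening: 0.0533
time: 33.25
tool_pos: [0.6239, -0.2754, 0.0405]
tool_rot: [-1.572, 0.001, -1.511]
contact_force: [-0.6, -0.3, -3.5]
opening: 0.0534
shift cm [-42.76  -8.91 -10.29] turn [ 0.001  0.232 -0.001]
```

About 4 N, so this is the full tin. Carrying it to the bay.

```bash
python3 -m pendant '[[[0,-4,0,0,0,0,5],[0,-8.9,0,0,0,0,5],[-4,-8.9,-1,0,0.05,0,5],[-8,-8.9,-2,0,0.1,0,5],[-12,-8.9,-3,0,0.15,0,5],[-16,-8.9,-4,0,0.2,0,5],[-20,-8.9,-5,0,0.232,0,5],[-24,-8.9,-6,0,0.232,0,5],[-28,-8.9,-7,0,0.232,0,5],[-32,-8.9,-8,0,0.232,0,5],[-36,-8.9,-9,0,0.232,0,5],[-40,-8.9,-10,0,0.232,0,5],[-42.8,-8.9,-10.3,0,0.232,0,5],[-42.8,-8.9,-10.3,0,0.232,0,5],[-42.8,-8.9,-10.3,0,0.232,0,5],[-42.8,-4,-10.3,0,0.232,0,5],[-42.8,-2,-10.3,0,0.232,0,5],[-42.8,-1,-10.3,0,0.232,0,5],[-42.8,-1,-10.3,0,0.232,0,5],[-42.8,-1,-10.3,0,0.232,0,5]]]'; python3 - <<'E'
from h import *
print(status.observe()["contact_force"]); go(495.6,145.2,23.2,-1.743)
E
```

```text
time: 35.25
tool_pos: [0.4968, 0.145, 0.0519]
tool_rot: [-1.569, 0.001, -1.744]
contact_force: [-0.5, -0.4, -2.8]
opening: 0.0534
[-0.48187213 -0.42391038 -2.79596607]
shift cm [ 0.    2.87 -0.12] turn [-0.002 -0.001 -0.001]
```

```bash
python3 -m pendant '[[[0,0.8,-0.1,0,0,0,5],[0,1.5,-0.1,0,0,0,5],[0,2.1,-0.1,0,0,0,5],[0,2.4,-0.1,0,0,0,5],[0,2.6,-0.1,0,0,0,5],[0,2.7,-0.1,0,0,0,5],[0,2.75,-0.1,0,0,0,5],[0,2.78,-0.1,0,0,0,5]]]'; python3 -m pendant '[[[0,0.04,0,0,0,0,5],[0,0.08,0,0,0,0,5],[0,0.08,0,0,0,0,5]]]'
```

```text
time: 36.05
tool_pos: [0.4949, 0.1457, 0.0233]
tool_rot: [-1.57, 0.0, -1.743]
contact_force: [0.0, 0.5, -3.7]
opening: 0.0537
time: 36.35
tool_pos: [0.4949, 0.1457, 0.0231]
tool_rot: [-1.57, 0.0, -1.743]
contact_force: [-2.5, -0.2, 5.7]
opening: 0.0534
```

```bash
python3 -m pendant '[[[0,0,0,0,0,0,7.2],[0,0,0,0,0,0,7.2],[0,0,0,0,0,0,7.2],[0,0,0,0,0,0,7.2],[0,-2,0,0,0,0,7.2],[0,-5,0,0,0,0,7.2],[0,-10,0,0,0,0,7.2],[0,-18,0,0,0,0,7.2],[0,-18,0,0,0,0,7.2],[0,-18,0,0,0,0,7.2],[15.5,-18,-3.9,0,0,0,7.2],[15.5,-18,-3.9,0,0,0,7.2],[15.5,-18,-3.9,0,0,0,7.2],[15.5,-18,-3.9,0,0,0,7.2],[15.5,-18,-3.9,0,0,0,7.2],[15.5,-18,-3.9,0,0,0,7.2],[15.5,-18,-3.9,0,0,0,7.2]]]'; python3 - <<'E'
from h import *
c=viewer.read_camera("top"); P=cloud(c); Z=P[...,2]*1000; V=c["image"].max(-1).astype(int); S=cv2.cvtColor(c["image"],cv2.COLOR_RGB2HSV)[...,1]
d=(V<70)&(Z>30)&(Z<46)&roi(150,240,270,320)
for s in biggest(d,3): print("sink",rect(P,s),np.median(Z[s]))
for r in [(260,255,330,330),(415,170,468,238),(468,170,520,240),(522,170,575,238)]:
    t=(S<90)&roi(*r)&(Z>42)&(Z<60)
    if t.sum()>20: t=biggest(t)[0]; print("tin",rect(P,t),np.median(Z[t]))
    else: print("none",r)
cv2.imwrite("pics/topF.png",cv2.resize(c["image"][:,:,::-1],(800,600)))
c=viewer.read_camera("scene"); cv2.imwrite("pics/sceneF.png",cv2.resize(c["image"][120:320,150:390,::-1],(720,600)))
E
```

```text
time: 38.05
tool_pos: [0.4303, 0.0007, 0.2021]
tool_rot: [-1.571, 0.0, -1.741]
contact_force: [-0.8, 0.2, -0.1]
opening: 0.072
sink [530.6 330.4  27.8  57.4  79.6 265. ] 37.83388217851409
sink [520.  277.1  26.6  57.8  79.3 248. ] 37.72088356874062
sink [510.8 221.9  27.1  57.4  79.7 221. ] 37.99899422144555
tin [503.6 154.5  23.7  51.5  55.8 160. ] 49.998467020506396
tin [ 631.3 -104.5   48.4   53.4   88.3  341. ] 48.38947027976594
tin [ 638.1 -193.    50.7   51.9   87.   341. ] 48.42399168865456
none (522, 170, 575, 238)
```

View pics/topF.png

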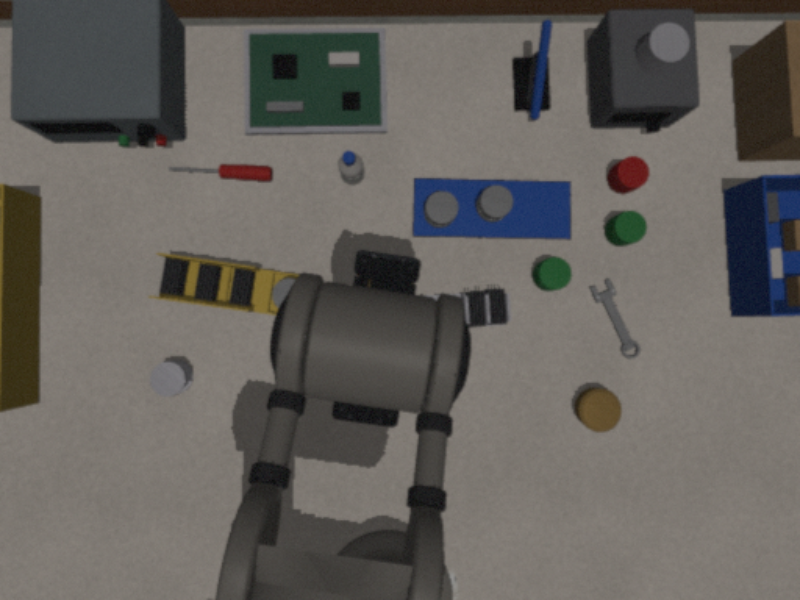

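View pics/sceneF.png

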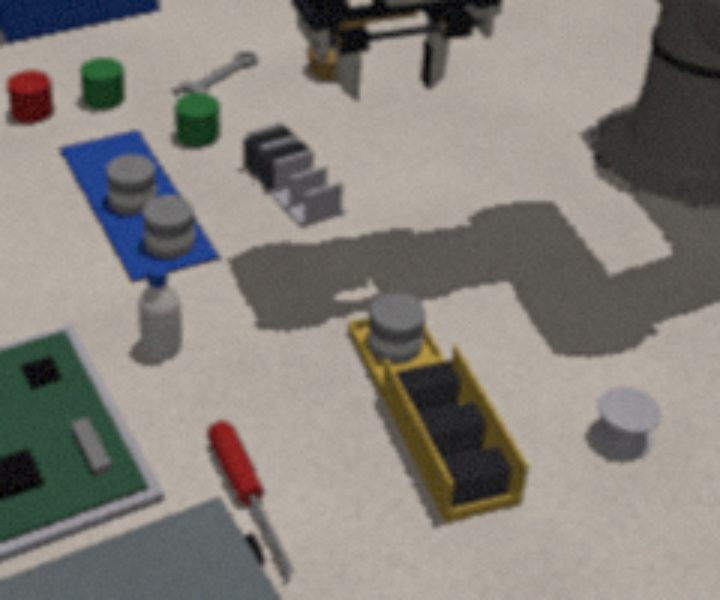

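The scene view shows the tin upright in the bay at (397,325), and three sinks flat in the lanes at (430,385), (455,425) and (480,475). Two tins stand on the mat, two sinks remain in the rack, and the bystanders haven't moved. Handing in.

```bash
python3 -c "
from cell import robot; print(robot.hand_in())"
```

```text
the job is handed in; nothing more can be done
None
```

The yellow kit tray is complete and the job was handed in at about 38 s of the 72 s allowed.

- **Heat sinks:** I took two from the rack by their ends, set each on the bench, regripped it by its sides and lowered it into lanes 3 and 1 until I felt contact. The last top view puts all three sinks in their lanes, parallel, with tops at about 38 mm against an expected 40 mm. The two surplus sinks are still in the rack.
- **Tins:** I lifted all three. Two pulled down about 1 N and the third about 4 N, so the third is the full one. It stands upright in the bay with its top at 50 mm, as expected, and the two empty ones stand on the mat.
- **One mistake:** a typing slip made the jaws drag the middle empty tin about 11 mm along the mat. I put it back, and the camera then read (638, −193) mm, within 1 mm of where it started.
- **Partly unchecked:** in the last top view the arm hid part of the tin in the bay, so its centre could not be measured there. The scene camera and the arm's own position when it let go both put it in the bay.
- **Other checks:** in the last pictures none of the other items on the bench appear to have moved. The largest force in the end-of-move readings was about 6 N.

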